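# Pin the leg and level the sender test stand

## Task

Get the test stand ready for checking a fuel sender: before the leg is loaded, push the red-headed pin from the wooden block down through the fork and the leg's lug until its head sits home, let go of it, then turn the black knob of the levelling foot until the bubble of the blue spirit level stands between its two lines, and take the hand off the knob. Then press the spirit level flat onto the plate with a light, steady hand pressure (about 10 N) and finish in that hold, still pressing with the bubble between the lines, so that the lock nut can be tightened. Leave the other things on the bench where they are.

Things in the scene. Friction and masses are not known exactly. Their poses are not given: they have to be found in the camera images.
- stand: Test stand, fixed. Origin on the bench under the middle of its plate, axes level. Plate 205 x 170 mm, top 44 mm above the bench when level, with a fixed grey ring (121 mm across, 24 mm high, centre at x +35, y 0 mm). Two fixed feet are at stand y +70 mm; the leg with the levelling foot points along stand -y (to the robot's right at yaw 0).
- plate: The plate with its fork and leg as one tilting part; origin on the tilt axis through the two fixed feet (12 mm above the bench, stand y +70 mm), z square to the plate. It tips about the x axis only; at the start the leg end is 0.5 to 1.3 degrees too low.
- clevis_mouth (a point): Centre of the upper mouth of the vertical pin hole, on top of the grey fork (44 mm wide, on the plate's -y edge; stand x 0, y -110 mm; 54 mm above the bench when level). z is the hole's axis. The hole, 14.5 mm across and chamfered, goes through upper ear, lug and lower ear (aligned), 30.5 mm in all, open below.
- pin: Loose headed pin, 60 g: steel shank 12 mm across, 42 mm long, its lowest 6 mm tapering to 6 mm; red cylindrical head 21 mm across, 20.5 mm high. Origin at the lower tip, z up towards the head. It starts upright in the wooden block, the head resting on the block's top 46 mm above the bench.
- pin_shoulder (a point): On the pin's axis at the underside of the head, 42 mm above the tip; it meets clevis_mouth when the pin is home.
- pin_head (a point): On the pin's axis, 10 mm above the underside of the head: where to grip it.
- pin_block: Fixed hardwood block 110 x 50 x 46 mm, long in its own x, origin under its middle. The pin's hole is 30 mm towards its -x end; four short steel punches, up to 18 mm high, stand in its +x half. It may stand left or right of the stand.
- knob: Black fluted knob of the levelling foot, origin in its middle on the screw's axis: 39 mm across, 24 mm high, top 89 mm above the bench; stand x 0, y -180 mm. It turns in place, at constant height, and stays where it is left (friction 0.1 N m). 1 rad clockwise seen from above raises the leg: plate tips 0.008 rad, bubble goes 6.4 mm along level -y. Below it: lock nut from 57 mm, boss top at 51 mm.
- level: Loose blue spirit level, 140 mm long in its own y, 26 mm wide, 30 mm high, about 0.25 kg, standing on the plate beside the ring, on its -x side, along the stand's y axis. Origin under its middle, z up. Window of 54 mm in the middle with a green vial; the two end blocks, each 43 mm long, have flat tops at 30 mm.
- level_pad (a point): Middle of the flat top of the level's end block at its -y end (nearer the leg), 48.5 mm from the middle: a good place to press.
- level_far_pad (a point): The same on the level's +y end block.
- bubble (a joint): Place of the bubble along the level's y axis, m from the middle; + is towards level +y. The bubble is pale, about 14 mm long, and runs to the higher end (0.8 m per rad of tilt), settling in about 1 s. The two black lines are at -10 and +10 mm, so it stands between them within 3 mm of the middle.
- magnet_tray: Bystander: round steel parts tray, 108 mm across, 28 mm high; stands on the other side of the stand from the wooden block.
- swirl_pot: Bystander: ochre plastic pot, 104 x 121 x 134 mm, at the back left.
- cage_half: Bystander: ochre plastic cage, 44 x 129 x 69 mm, at the left.
- wrench_13: Bystander: combination wrench, 178 mm, at the back.
- pliers_red: Bystander: red-handled pliers, 138 mm, at the left.

How it is judged:
By the outcome, as a careful person would: the job done as asked, in the order asked, and still so for the second after the job is handed in, while the arm keeps its last pose, push and grip.
It also fails if it takes over 72 s, if anything falls off the work surface, if the arm or the gripper's body presses on something with over 40 N, if the wrist force passes 120 N, or if a joint passes its speed limit or range.

## Robot

A 7-joint arm with a two-finger parallel gripper is mounted at the origin on a cart in front of the work surface, level with it; the furniture and walls round the work are solid. World frame = base frame: x ahead of the robot, y to its left, z up, the work surface at z = 0. Lengths are in m, angles in rad, forces in N, time in s.
With the tool pointing down it reaches from about 0.4 to 0.85 m from the base axis. Payload 4.5 kg.
Tool frame: the origin (TCP) lies midway between the tips of the shut fingers; the grasp point (between the pads) lies env.grip_point_offset behind it (env.grip_point_offset is the distance from the TCP to the grasp point, in m); z points along the fingers, y is the line along which they close (so a half turn about z gives the same grasp; the last joint's range is limited). The gripper opens to 85 mm and grips with 20 to 120 N. Pads are 22 mm wide; open, the fingers measure 114 mm over their backs; the gripper's body (76 mm by 85 mm) begins 54 mm behind the grasp point. The pads swing forward as they close: fully open they stand 13 mm farther back than shut.
Start: joints at [1.302, 0.689, -0.195, 1.565, 0.157, 0.902, -0.215], TCP at [0.186, -0.597, 0.231] pointing down, gripper open.
Joint ranges: [-3.01, 3.01], [-0.46, 2.08], [-1.47, 1.51], [0.13, 2.56], [-1, 4.14], [0.04, 2.09], [-2.66, 2.66]. Speed limits (rad/s): [2.57, 2.57, 3.14, 3.14, 3.14, 3.14, 3.14].

## Interface

Orientations are given as [roll, pitch, yaw] about the fixed x, y, z axes, in that order (R = Rz(yaw) Ry(pitch) Rx(roll)).
In Python, from station import env gives the robot as it stands. The module is installed in compiled form; this text tells all that it offers.
- The arm moves only by the tool jog_arm, never from a script. Its argument "increments" is a list of rows, each an object with "linear": the shift along the tool's x, y, z each as a share of 0.8 m, from -1 to 1, a list of three; "rot": the turn, a rotation vector about the tool's x, y, z each as a share of 180 degrees, from -1 to 1, a list of three; "grip": the opening, from 0 (shut) to 1 (fully open). In form: [{"linear": [x, y, z], "rot": [wx, wy, wz], "grip": grip}, ...]. A call has 1 to 5 rows; each row is the pose to reach, as a shift and turn from the pose commanded when the call began, along the tool's axes at that moment, turning the shorter way round; what a row does not reach only later rows make up. A row lasts 1/8 s, in which the tool goes at most 62.5 mm and 10.7 degrees, less where a joint would pass 70% of its speed; a pose out of reach is approached as far as the arm can. A call with a number of a shift or a turn outside -1 to 1 is refused whole. A call with a gripper value outside its range is refused whole. The fingers move at their own pace and stop on an object; "force" is the grip in N (left out, the last holds). Time passes only in rows, so rows that repeat a pose let the fingers close. It gives the time, the measured TCP pose, the force, the opening and the grip force at its end, in the units of the state.
- env.get_obs(): the state, without advancing time (a new reading comes with each control period).
- env.read_camera(name): name is "scene" or "side" or "wrist"; returns a dict with "pixels" (400x640x3 uint8, red, green, blue), "fx", "fy", "cx", "cy" (pixels), "k1" (the pictures are not rectified: a ray, as slopes to the right and down, at radius r is drawn at 1 + k1 r^2 times it, then the intrinsics apply), "cam_to_world" (4x4, takes a point from camera to world coordinates); the wrist camera has in their place "tool_from_camera" (4x4, takes a point from camera to tool coordinates, whose origin is the TCP and whose axes are the flange's). Camera axes: x right, y down, z forward; pixel columns grow to the right and rows downward; lengths in m; the calibration is good to about 2 mm. A picture is of the moment at which its call begins: read the wrist's pose just before it. There is no depth.
- env.close_job(): hands the job in; it is judged then, once.
The state is a dict: "t": time; "qpos": joint angles; "dq": joint speeds; "tau": joint torques, N m; "tool_pos": TCP position; "ee_rot": TCP orientation; "force": force on the tool from outside, world axes, zero at the start; "moment": the same for the moment, N m; "gripper_width": opening from 0.0 (shut) to 1.0 (fully open); "finger_force": force on a finger pad.
Only numpy, scipy, OpenCV 4.12 (cv2) and the standard library are available. Lean on these libraries where they do the work, as an engineer would, in place of code of your own. Each camera call takes 0.05 s, during which the arm holds its last target. There are 200 camera calls.

## Working session

There is one attempt and no reset: what is moved stays moved. The work goes in short steps, Python scripts to look and compute and a tool call to move; the robot and the scene stay as the last step left them, time stands still between calls to the robot, and variables do not carry over. Pictures are saved under pics/ and viewed, at most 10 in all, crops included, and the job is handed in when it is done.

Besides the shell and the picture viewer there is one more tool, called as a command line: name --argument value ..., lists and objects as JSON in quotes. jog_arm: Moves the arm, as the interface text tells. Shift numbers are shares of 0.8 m and turn numbers shares of 180 degrees, none past 1 either way. Its arguments: {"type":"object","properties":{"increments":{"type":"array","items":{"type":"object","properties":{"linear":{"type":"array","items":{"type":"number"}},"rot":{"type":"array","items":{"type":"number"}},"grip":{"type":"number"}}}},"force":{"type":"number"}},"required":["increments"]}

```bash
mkdir -p pics; cat > h.py <<'E'
from station import env
import numpy as np, cv2
from scipy.spatial.transform import Rotation as R
def T_tool(o):
    T=np.eye(4); T[:3,:3]=R.from_euler('xyz',o['ee_rot']).as_matrix(); T[:3,3]=o['tool_pos']; return T
def shot(name,fn=None):
    o=env.get_obs(); c=env.read_camera(name)
    c['T']=np.array(c['cam_to_world']) if name!='wrist' else T_tool(o)@np.array(c['tool_from_camera'])
    c['px']=np.array(c['pixels'])
    if fn: cv2.imwrite('pics/'+fn,c['px'][:,:,::-1])
    return c
def ray(c,u,v):
    K=np.array([[c['fx'],0,c['cx']],[0,c['fy'],c['cy']],[0,0,1]])
    p=cv2.undistortPoints(np.array([[[u,v]]],float),K,np.array([c['k1'],0,0,0.]))[0,0]
    d=c['T'][:3,:3]@np.array([p[0],p[1],1]); return c['T'][:3,3],d/np.linalg.norm(d)
def onz(c,u,v,z):
    p,d=ray(c,u,v); return p+d*(z-p[2])/d[2]
def proj(c,P):
    q=np.linalg.inv(c['T'])@np.append(P,1); x,y=q[:2]/q[2]; s=1+c['k1']*(x*x+y*y)
    return np.array([c['fx']*x*s+c['cx'],c['fy']*y*s+c['cy']])
def tri(L):
    A=np.zeros((3,3));b=np.zeros(3)
    for p,d in L:
        M=np.eye(3)-np.outer(d,d);A+=M;b+=M@p
    x=np.linalg.solve(A,b); return x,[np.linalg.norm((np.eye(3)-np.outer(d,d))@(x-p)) for p,d in L]
def move(P,rpy):
    "linear shares and rot shares to reach TCP pose"
    o=env.get_obs(); T=T_tool(o); l=T[:3,:3].T@(np.array(P)-T[:3,3])/0.8
    r=R.from_matrix(T[:3,:3].T@R.from_euler('xyz',rpy).as_matrix()).as_rotvec()/np.pi
    print('lin',l.round(4),'rot',r.round(4))
E
python3 - <<'E'
from h import *
o=env.get_obs(); print(o, env.grip_point_offset)
for n in('scene','side','wrist'):
    c=shot(n,n+'0.png'); print(n,c['fx'],c['k1'],c['T'].round(3).tolist())
E
```

```text
{'t': 0.0, 'qpos': array([ 1.30177902,  0.69000745, -0.19451272,  1.56636503,  0.15728573,
        0.9025097 , -0.2150953 ]), 'dq': array([ 0.00098469,  0.00233598, -0.00057286, -0.00171788,  0.00140304,
        0.00132303, -0.00100871]), 'tau': array([-1.31183033e-04, -5.39599693e+01, -1.26700122e+00, -1.58538902e+01,
        8.96077487e-03,  9.29219183e-03, -1.42067861e-06]), 'tool_pos': array([ 0.18613553, -0.59594077,  0.23046379]), 'ee_rot': array([-3.13969791e+00,  1.27724699e-04,  3.02899281e-01]), 'force': array([ 0.26975175, -0.37597285, -0.23282128]), 'moment': array([-0.01317898, -0.01205659, -0.04315693]), 'finger_force': 0.0, 'gripper_width': 1.0015411177472027} 0.0187
scene 433.22617827219676 -0.08760524058122562 [[-0.714, -0.372, 0.593, -0.134], [-0.7, 0.353, -0.621, 0.849], [0.022, -0.858, -0.513, 0.724], [0.0, 0.0, 0.0, 1.0]]
side 391.74075411640484 -0.004876121917432354 [[-0.931, -0.203, 0.302, 0.183], [-0.364, 0.53, -0.766, 1.106], [-0.005, -0.823, -0.568, 0.814], [0.0, 0.0, 0.0, 1.0]]
wrist 290.25149724359784 -0.00992682633643731 [[0.298, -0.917, -0.264, 0.252], [-0.955, -0.287, -0.08, -0.575], [-0.002, 0.276, -0.961, 0.373], [0.0, 0.0, 0.0, 1.0]]
```

View pics/scene0.png

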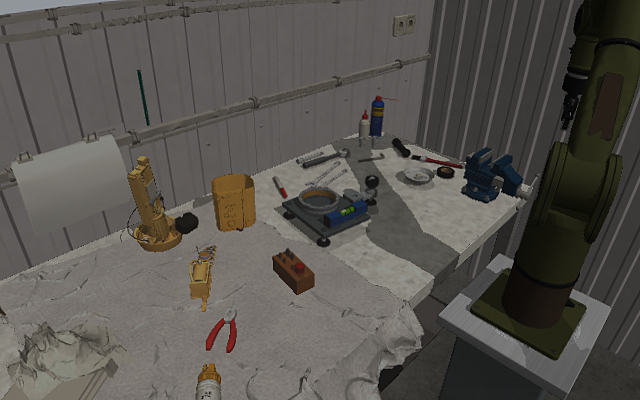

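View pics/side0.png

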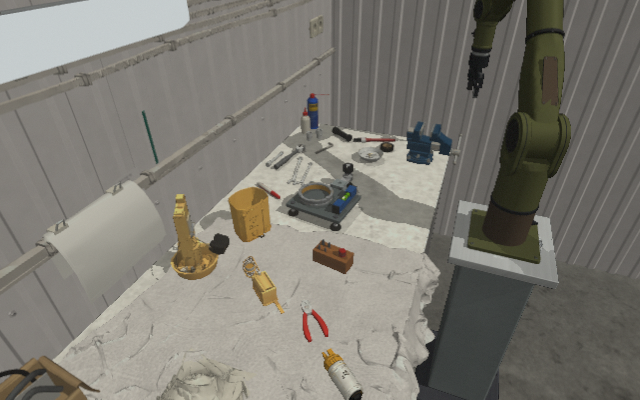

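Scene view: the block with the red pin head is at about (298,268), the level at (348,212) and the knob at (372,182). In the side view they are at (341,252), (345,195) and (347,168). The block is left of the stand and the tray (418,177) is right.

```bash
python3 - <<'E'
from h import *
a=shot('scene');b=shot('side')
for n,p,q in(('pin',(299,267),(341,252)),('knob',(372,182),(347,168)),('level',(348,212),(345,198))):
    print(n,tri([ray(a,*p),ray(b,*q)]))
# blue / red masks
for nm,c,roi in(('scene',a,(250,180,390,300)),('side',b,(290,150,380,280))):
    x0,y0,x1,y1=roi; h=cv2.cvtColor(c['px'],cv2.COLOR_RGB2HSV)
    for n,lo,hi in(('blue',(100,120,40),(130,255,255)),('red',(0,180,80),(4,255,255)),('green',(35,120,80),(85,255,255))):
        m=np.zeros((400,640),np.uint8); m[y0:y1,x0:x1]=cv2.inRange(h,lo,hi)[y0:y1,x0:x1]
        k,l,s,ce=cv2.connectedComponentsWithStats(m)
        i=1+np.argmax(s[1:,4]) if k>1 else 0
        print(nm,n,s[i],ce[i].round(1))
E
```

```text
pin (array([0.44094765, 0.31359749, 0.05261008]), [np.float64(0.0014774345104012823), np.float64(0.0014774345104012336)])
knob (array([ 0.56755573, -0.11878669,  0.06548801]), [np.float64(0.00011313422960921675), np.float64(0.00011313422960929194)])
level (array([0.51733095, 0.05201392, 0.05249527]), [np.float64(0.0018058011978209713), np.float64(0.0018058011978209834)])
scene blue [326 200  41  27 400] [347.2 213.3]
scene red [296 263   8   6  36] [299.7 265.3]
scene green [350 207   4   4  11] [351.6 208.5]
side blue [334 185  22  26 172] [345.7 197.5]
side red [340 249   5   4  14] [342.  250.1]
side green [341 192   9   8  28] [346.  195.7]
```

```bash
python3 - <<'E'
from h import *
move((0.47,0.03,0.36),(np.pi,0,0))
E
```

```text
lin [ 0.572  -0.6416 -0.1608] rot [-0.0003  0.      0.0964]
```

jog_arm --increments '[{"linear": [0.572, -0.642, -0.161], "rot": [0, 0, 0.096], "grip": 1}, {"linear": [0.572, -0.642, -0.161], "rot": [0, 0, 0.096], "grip": 1}, {"linear": [0.572, -0.642, -0.161], "rot": [0, 0, 0.096], "grip": 1}, {"linear": [0.572, -0.642, -0.161], "rot": [0, 0, 0.096], "grip": 1}, {"linear": [0.572, -0.642, -0.161], "rot": [0, 0, 0.096], "grip": 1}]'

```text
t: 0.88
tool_pos: [0.3138, -0.3149, 0.2893]
ee_rot: [3.141, -0.001, 0.001]
force: [1.9, 0.2, -0.6]
gripper_width: 0.998
finger_force: 0.0
```

```bash
python3 - <<'E'
from h import *
move((0.47,0.03,0.36),(np.pi,0,0))
E
```

```text
lin [ 0.1958 -0.4308 -0.0884] rot [ 0.0001 -0.0002  0.0004]
```

jog_arm --increments '[{"linear": [0.195, -0.43, -0.088], "rot": [0, 0, 0], "grip": 1}, {"linear": [0.195, -0.43, -0.088], "rot": [0, 0, 0], "grip": 1}, {"linear": [0.195, -0.43, -0.088], "rot": [0, 0, 0], "grip": 1}, {"linear": [0.195, -0.43, -0.088], "rot": [0, 0, 0], "grip": 1}, {"linear": [0.195, -0.43, -0.088], "rot": [0, 0, 0], "grip": 1}]'

```text
t: 1.5
tool_pos: [0.4401, -0.035, 0.3467]
ee_rot: [3.141, -0.001, 0.001]
force: [2.2, -0.7, -0.8]
gripper_width: 1.001
finger_force: 0.0
```

jog_arm --increments '[{"linear": [0.014, -0.07, -0.0], "rot": [0, 0, 0], "grip": 1}, {"linear": [0.014, -0.07, -0.0], "rot": [0, 0, 0], "grip": 1}]'

```text
t: 1.75
tool_pos: [0.4514, 0.0248, 0.3463]
ee_rot: [-3.139, -0.001, 0.011]
force: [-0.2, -0.9, -0.0]
gripper_width: 0.996
finger_force: 0.0
```

```bash
python3 - <<'E'
from h import *
print(env.get_obs()['tool_pos'],env.get_obs()['dq'].round(3))
c=shot('wrist','w1.png')
E
```

```text
[0.45136264 0.02477985 0.34629125] [ 0.071 -0.009  0.088  0.036  0.032  0.015  0.038]
```

View pics/w1.png

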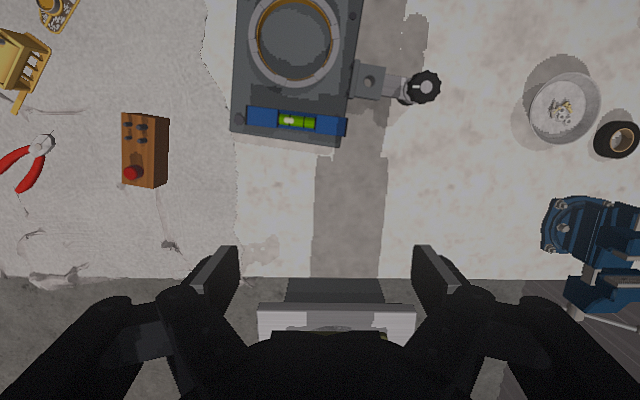

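Wrist view: pin head (131,172), fork (370,82), knob (424,87), level (298,122) with the bubble left of the middle, at about (289,120). The block is aligned with x and the pin is at its near end. Next I get a second wrist position.

```bash
cat >> h.py <<'E'
def blob(c,lo,hi,roi,k=0):
    x0,y0,x1,y1=roi; h=cv2.cvtColor(c['px'],cv2.COLOR_RGB2HSV); m=np.zeros((400,640),np.uint8)
    m[y0:y1,x0:x1]=cv2.inRange(h,lo,hi)[y0:y1,x0:x1]
    if k: m=cv2.morphologyEx(m,cv2.MORPH_OPEN,np.ones((k,k)))
    ct=max(cv2.findContours(m,cv2.RETR_EXTERNAL,cv2.CHAIN_APPROX_NONE)[0],key=cv2.contourArea)
    return ct
E
python3 - <<'E'
from h import *
c=shot('wrist')
for n,p,z in(('pin',(131,172),.06),('fork',(369,81),.05),('knob',(425,87),.089),('level',(298,121),.07)):
    print(n,onz(c,*p,z))
print(proj(c,T_tool(env.get_obs())[:3,3]))
move((0.52,-0.06,0.25),(np.pi,0,0))
E
```

```text
pin [0.4351933  0.31395094 0.06      ]
fork [ 0.56578762 -0.0396283   0.05      ]
knob [ 0.55502183 -0.10703436  0.089     ]
level [0.51084435 0.05988161 0.07      ]
[329.39823742 248.30743382]
lin [0.0868 0.0993 0.1199] rot [0.0002 0.0002 0.0009]
```

jog_arm --increments '[{"linear": [0.06, 0.1, 0.12], "rot": [0, 0, 0], "grip": 1}, {"linear": [0.06, 0.1, 0.12], "rot": [0, 0, 0], "grip": 1}, {"linear": [0.06, 0.1, 0.12], "rot": [0, 0, 0], "grip": 1}, {"linear": [0.06, 0.1, 0.12], "rot": [0, 0, 0], "grip": 1}, {"linear": [0.06, 0.1, 0.12], "rot": [0, 0, 0], "grip": 1}]'

```text
t: 2.48
tool_pos: [0.499, -0.06, 0.2513]
ee_rot: [-3.141, -0.002, 0.002]
force: [-0.3, 0.0, 0.1]
gripper_width: 0.999
finger_force: 0.0
```

```bash
python3 - <<'E'
from h import *
print(env.get_obs()['tool_pos'],env.get_obs()['dq'].round(3))
c=shot('wrist','w2.png')
cv2.imwrite('pics/w2c.png',cv2.resize(c['px'][:,:,::-1][0:240,180:500],None,fx=2.5,fy=2.5,interpolation=cv2.INTER_CUBIC))
import pickle; pickle.dump(c,open('w2.pkl','wb'))
E
```

```text
[ 0.49896456 -0.05997317  0.25129439] [-0.008 -0.005 -0.002 -0.001  0.001 -0.     0.   ]
```

View pics/w2c.png

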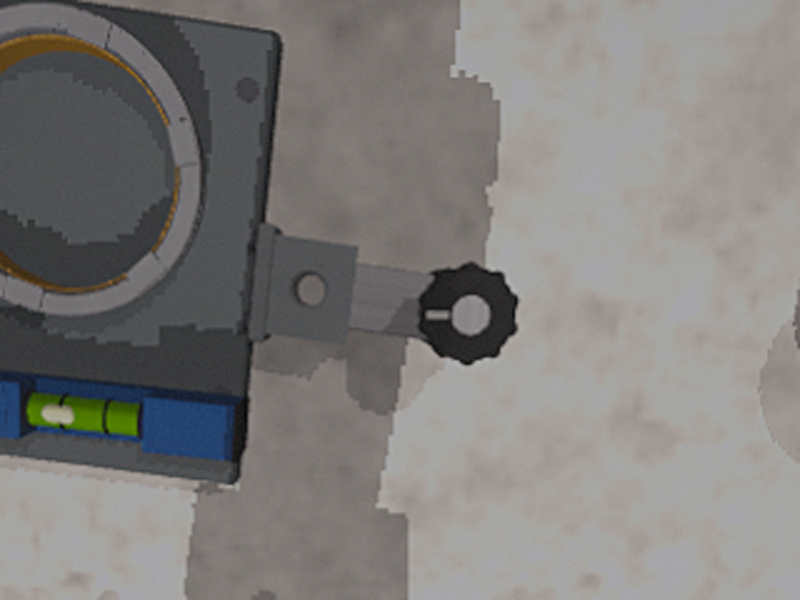

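Crop of the second wrist view: pin hole at (311,290), i.e. full-image (304.4,116). Knob centre at (469,314), i.e. (367.6,125.6). The bubble is left of the lines, towards +y, so the leg end is low.

```bash
cat > meas.py <<'E'
from h import *
import pickle
c2=pickle.load(open('w2.pkl','rb')); c1=dict(c2)
c1['px']=cv2.imread('pics/w1.png')[:,:,::-1].copy()
T=T_tool(dict(tool_pos=[.45136,.02478,.34629],ee_rot=[-3.139,-.001,.011]))
c1['T']=T@np.array(c2['tool_from_camera'])
def cen(ct): (x,y),r=cv2.minEnclosingCircle(ct); return x,y,r
bl=((0,0,0),(179,255,62))
k1=cen(blob(c1,*bl,(405,65,445,108),2)); k2=cen(blob(c2,*bl,(345,100,392,150),2)); print(k1,k2)
print('knob',tri([ray(c1,*k1[:2]),ray(c2,*k2[:2])]))
# hole: bright disc in fork
def hole(c,u,v,w=9):
    g=cv2.cvtColor(c['px'],cv2.COLOR_RGB2GRAY).astype(float)
    p=g[v-w:v+w+1,u-w:u+w+1]; t=np.median(p); d=np.abs(p-t)>8; ys,xs=np.nonzero(d); return p,(u-w+xs.mean(),v-w+ys.mean(),d.sum())
p,h2=hole(c2,304,116); print(h2); print(p[::1,::1].astype(int))
p,h1=hole(c1,369,81,6); print(h1); print(p.astype(int))
print(onz(c2,*h2[:2],.052),onz(c1,*h1[:2],.052),'knob top',onz(c2,*k2[:2],.085))
for c,roi in((c1,(120,160,145,185)),):
    r=blob(c,(0,150,60),(6,255,255),roi); print('pin',cen(r),onz(c,*cen(r)[:2],.06))
for c,roi in((c1,(235,95,360,140)),(c2,(120,140,290,200))):
    r=blob(c,(100,120,30),(130,255,255),roi,3); print('lvl',cv2.minAreaRect(r),[onz(c,*q,.0735).round(4) for q in cv2.boxPoints(cv2.minAreaRect(r))])
E
python3 meas.py
```

```text
(424.0, 87.5, 18.062490463256836) (367.3755798339844, 125.7348861694336, 20.813833236694336)
knob (array([ 0.55689443, -0.10434726,  0.07938596]), [np.float64(0.00022536930026455874), np.float64(0.00022536930026451673)])
(np.float64(302.65562913907286), np.float64(114.71523178807946), np.int64(151))
[[ 80  82  82  81  85  83  83  85  82  83  86  85  83  82  80  84  83  84
   81]
 [ 82  81  81  83  80  74  73  64  63  65  69  74  83  84  85  81  84  82
   82]
 [ 81  81  83  81  69  59  50  46  49  54  59  61  70  80  83  82  81  82
   83]
 [ 81  84  78  66  60  48  53  80  93  90  90  88  70  69  82  83  85  84
   82]
 [ 81  76  67  59  47  63  88 102 106 104 105 101  89  66  67  79  84  84
   81]
 [ 81  73  59  52  53  83 106 105 100 101 102 100  99  85  67  77  81  83
   80]
 [ 80  73  53  40  74 102 102 101 101  99  97 100 101 103  82  68  79  84
   83]
 [ 77  68  51  46  85 107 102 101 102 100 100 101 101 103  91  70  80  85
   82]
 [ 75  66  53  51  84 105 104 100 101 101 101 100 102 107  91  75  78  83
   85]
 [ 77  68  56  51  86 110 102 104 102 102 102 100 102 106  93  75  80 
[... 1525 characters left out ...]
 86  87]]
[ 0.56815523 -0.03414843  0.052     ] [ 0.567462   -0.03496458  0.052     ] knob top [ 0.55726954 -0.10342009  0.085     ]
pin (130.125, 172.8125, 7.214723110198975) [0.43334384 0.32000889 0.06      ]
lvl ((311.799072265625, 122.50656127929688), (66.34617614746094, 18.63508415222168), 7.594644546508789) [array([0.5028, 0.0923, 0.0735]), array([0.5275, 0.0881, 0.0735]), array([ 0.5168, -0.0024,  0.0735]), array([4.917e-01, 3.000e-04, 7.350e-02])]
lvl ((231.8719482421875, 166.65243530273438), (82.93408966064453, 25.39925193786621), 6.340191841125488) [array([0.5031, 0.0933, 0.0735]), array([0.5313, 0.0866, 0.0735]), array([ 0.5213, -0.0037,  0.0735]), array([0.4926, 0.0008, 0.0735])]
```

```bash
python3 - <<'E'
from h import *
move((0.41,0.315,0.22),(np.pi,0,0))
E
```

```text
lin [-0.1102 -0.4688  0.0391] rot [-0.0001 -0.0007  0.0008]
```

jog_arm --increments '[{"linear": [-0.11, -0.468, 0], "rot": [0, 0, 0], "grip": 1}, {"linear": [-0.11, -0.468, 0], "rot": [0, 0, 0], "grip": 1}, {"linear": [-0.11, -0.468, 0], "rot": [0, 0, 0], "grip": 1}, {"linear": [-0.11, -0.468, 0.039], "rot": [0, 0, 0], "grip": 1}, {"linear": [-0.11, -0.468, 0.039], "rot": [0, 0, 0], "grip": 1}]'

```text
t: 3.15
tool_pos: [0.4266, 0.2448, 0.2317]
ee_rot: [-3.14, -0.003, 0.003]
force: [1.4, -0.4, -0.7]
gripper_width: 1.001
finger_force: 0.0
```

```bash
python3 - <<'E'
from h import *
move((0.41,0.315,0.22),(np.pi,0,0))
E
```

```text
lin [-0.0206 -0.0878  0.0148] rot [-0.0006 -0.0008  0.0009]
```

jog_arm --increments '[{"linear": [-0.01, -0.07, 0.015], "rot": [0, 0, 0], "grip": 1}, {"linear": [-0.01, -0.07, 0.015], "rot": [0, 0, 0], "grip": 1}, {"linear": [-0.01, -0.07, 0.015], "rot": [0, 0, 0], "grip": 1}, {"linear": [-0.01, -0.07, 0.015], "rot": [0, 0, 0], "grip": 1}]'

```text
t: 3.65
tool_pos: [0.4198, 0.2964, 0.2191]
ee_rot: [3.141, -0.001, -0.001]
force: [-0.6, -0.5, 0.0]
gripper_width: 1.004
finger_force: 0.0
```

```bash
python3 - <<'E'
from h import *
import pickle
o=env.get_obs();print(o['tool_pos'],o['dq'].round(3))
c=shot('wrist','w3.png'); pickle.dump(c,open('w3.pkl','wb'))
g=onz
r=blob(c,(0,150,60),(6,255,255),(100,60,560,330)); (x,y),rad=cv2.minEnclosingCircle(r); print(x,y,rad,cv2.boundingRect(r),onz(c,x,y,.06))
x0,y0=int(max(0,x-130)),int(max(0,y-140))
cv2.imwrite('pics/w3c.png',cv2.resize(c['px'][:,:,::-1][y0:y0+200,x0:x0+260],None,fx=3,fy=3)); print(x0,y0)
E
```

```text
[0.41981028 0.29639415 0.21913784] [ 0.008  0.003 -0.     0.    -0.001 -0.002 -0.003]
138.5 174.0 32.33042526245117 (116, 149, 44, 52) [0.4288759  0.49459117 0.06      ]
8 34
```

View pics/w3c.png

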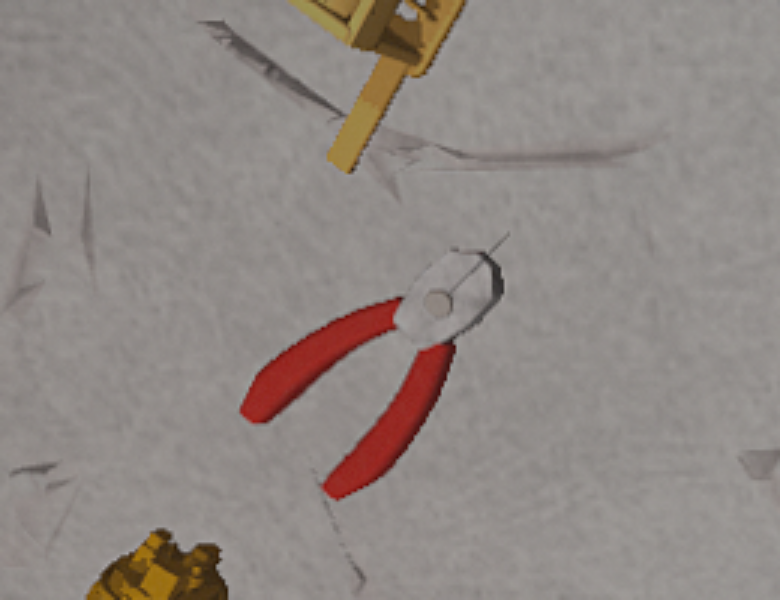

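The mask caught the pliers. I'll restrict it to the area around the expected pin position and triangulate with the scene and side views.

```bash
python3 - <<'E'
from h import *
import pickle
c=pickle.load(open('w3.pkl','rb')); c2=pickle.load(open('w2.pkl','rb'))
u,v=proj(c,[.434,.317,.06]).astype(int); print(u,v)
r=blob(c,(0,150,50),(6,255,255),(u-35,v-35,u+35,v+35)); (x,y),rad=cv2.minEnclosingCircle(r); print(x,y,rad,cv2.boundingRect(r),len(r),'top:',onz(c,x,y,.0665))
print('tool->px',proj(c,[.4198,.2964,.06]))
a=shot('scene');b=shot('side'); L=[ray(c,x,y)]
for k,roi in((a,(285,250,315,285)),(b,(330,240,350,262))):
    q=blob(k,(0,150,60),(6,255,255),roi); bx=cv2.boundingRect(q); p=(bx[0]+bx[2]/2-.5,bx[1]+bx[3]/2-.5); print(bx); L.append(ray(k,*p))
print(tri(L),tri(L[1:]))
x0,y0=u-100,v-110
cv2.imwrite('pics/w3d.png',cv2.resize(c['px'][:,:,::-1][y0:y0+170,x0:x0+200],None,fx=3,fy=3)); print(x0,y0)
E
```

```text
305 168
304.0 169.5 9.708344459533691 (295, 160, 19, 20) 55 top: [0.43453248 0.31821032 0.0665    ]
tool->px [325.17146682 182.01956477]
(296, 262, 8, 8)
(339, 249, 7, 5)
(array([0.43492055, 0.31857331, 0.06333836]), [np.float64(0.0009631583987961359), np.float64(0.002074229732800125), np.float64(0.0024394386117557736)]) (array([0.43751834, 0.31534882, 0.05970197]), [np.float64(0.0019611883118557092), np.float64(0.001961188311855467)])
205 58
```

View pics/w3d.png

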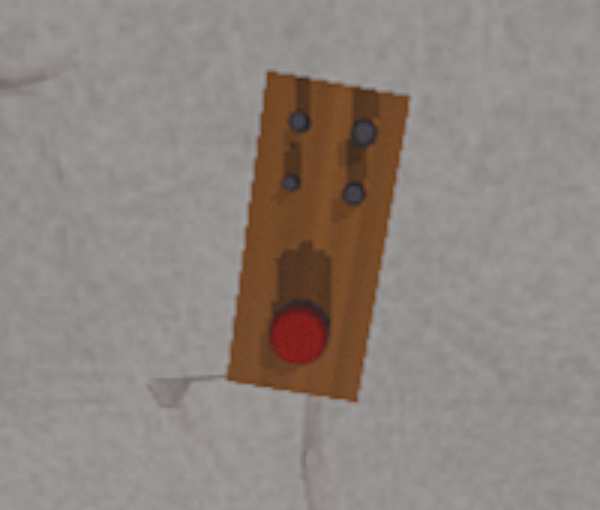

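Crop: red head centre at crop (299,335), i.e. (304.7,169.7), and the punches are well clear in the far half. The pin axis is at about (0.4345, 0.318).

jog_arm --increments '[{"linear": [0.0184, -0.0268, 0.13], "rot": [0, 0, 0], "grip": 1}, {"linear": [0.0184, -0.0268, 0.13], "rot": [0, 0, 0], "grip": 1}, {"linear": [0.0184, -0.0268, 0.13], "rot": [0, 0, 0], "grip": 1}, {"linear": [0.0184, -0.0268, 0.13], "rot": [0, 0, 0], "grip": 1}, {"linear": [0.0184, -0.0268, 0.13], "rot": [0, 0, 0], "grip": 1}]'

```text
t: 4.42
tool_pos: [0.4349, 0.3195, 0.1165]
ee_rot: [-3.14, -0.003, 0.0]
force: [0.1, 0.8, 0.7]
gripper_width: 1.004
finger_force: 0.0
```

```bash
python3 - <<'E'
from h import *
c=shot('wrist')
u,v=proj(c,[.4345,.318,.0665]).astype(int)
r=blob(c,(0,150,50),(6,255,255),(u-45,v-45,u+45,v+45)); (x,y),rad=cv2.minEnclosingCircle(r); print(u,v,x,y,rad,cv2.boundingRect(r),'top:',onz(c,x,y,.0665))
import pickle; c3=pickle.load(open('w3.pkl','rb')); print(tri([ray(c,x,y),ray(c3,304.2,169.6)]))
P=onz(c,x,y,.0665); move((P[0],P[1],.050),(np.pi,0,0))
E
```

```text
327 217 327.0838623046875 215.75465393066406 14.09621524810791 (314, 202, 28, 28) top: [0.4355362 0.3184165 0.0665   ]
(array([0.43328586, 0.31842105, 0.06017633]), [np.float64(4.6302974054334185e-05), np.float64(4.630297405446775e-05)])
lin [0.0007 0.0016 0.083 ] rot [-0.0006 -0.0008  0.0002]
```

jog_arm --increments '[{"linear": [0.0005, 0.0015, 0.05], "rot": [0, 0, 0], "grip": 1}, {"linear": [0.0005, 0.0015, 0.083], "rot": [0, 0, 0], "grip": 1}, {"linear": [0.0005, 0.0015, 0.083], "rot": [0, 0, 0], "grip": 1}, {"linear": [0.0005, 0.0015, 0.083], "rot": [0, 0, 0], "grip": 1}]'

```text
t: 4.97
tool_pos: [0.4351, 0.3186, 0.0495]
ee_rot: [-3.14, -0.002, 0.001]
force: [0.6, -0.0, -1.2]
gripper_width: 1.004
finger_force: 0.0
```

jog_arm --increments '[{"linear": [0, 0, 0], "rot": [0, 0, 0], "grip": 0}, {"linear": [0, 0, 0], "rot": [0, 0, 0], "grip": 0}, {"linear": [0, 0, 0], "rot": [0, 0, 0], "grip": 0}, {"linear": [0, 0, 0], "rot": [0, 0, 0], "grip": 0}, {"linear": [0, 0, 0], "rot": [0, 0, 0], "grip": 0}]' --force 40

```text
t: 5.6
tool_pos: [0.4344, 0.3182, 0.0485]
ee_rot: [-3.141, -0.0, 0.001]
force: [-0.7, -0.5, 5.1]
gripper_width: 0.22
finger_force: 39.0
```

jog_arm --increments '[{"linear": [0, 0, -0.05], "rot": [0, 0, 0], "grip": 0}, {"linear": [0, 0, -0.12], "rot": [0, 0, 0], "grip": 0}, {"linear": [0, 0, -0.15], "rot": [0, 0, 0], "grip": 0}, {"linear": [0, 0, -0.15], "rot": [0, 0, 0], "grip": 0}, {"linear": [0, 0, -0.15], "rot": [0, 0, 0], "grip": 0}]'

```text
t: 6.22
tool_pos: [0.4337, 0.3176, 0.1672]
ee_rot: [3.14, 0.001, 0.001]
force: [0.5, 0.8, -1.1]
gripper_width: 0.228
finger_force: 39.4
```

```bash
python3 - <<'E'
from h import *
move((0.568,-0.034,.17),(np.pi,0,0))
E
```

```text
lin [ 0.1673  0.4397 -0.0032] rot [0.0004 0.0005 0.0004]
```

jog_arm --increments '[{"linear": [0.167, 0.44, 0], "rot": [0, 0, 0], "grip": 0}, {"linear": [0.167, 0.44, 0], "rot": [0, 0, 0], "grip": 0}, {"linear": [0.167, 0.44, 0], "rot": [0, 0, 0], "grip": 0}, {"linear": [0.167, 0.44, 0], "rot": [0, 0, 0], "grip": 0}, {"linear": [0.167, 0.44, 0], "rot": [0, 0, 0], "grip": 0}]'

```text
t: 6.85
tool_pos: [0.5451, 0.0242, 0.1664]
ee_rot: [3.142, 0.003, 0.002]
force: [0.6, 0.3, 0.1]
gripper_width: 0.228
finger_force: 39.5
```

```bash
python3 - <<'E'
from h import *
move((0.568,-0.034,.17),(np.pi,0,0))
E
```

```text
lin [ 0.0284  0.0728 -0.0046] rot [0.     0.0009 0.0005]
```

jog_arm --increments '[{"linear": [0.022, 0.056, -0.004], "rot": [0, 0, 0], "grip": 0}, {"linear": [0.022, 0.056, -0.004], "rot": [0, 0, 0], "grip": 0}, {"linear": [0.022, 0.056, -0.004], "rot": [0, 0, 0], "grip": 0}, {"linear": [0.022, 0.056, -0.004], "rot": [0, 0, 0], "grip": 0}]'

```text
t: 7.35
tool_pos: [0.5624, -0.0166, 0.1706]
ee_rot: [-3.141, 0.002, 0.004]
force: [-0.1, 0.6, -0.4]
gripper_width: 0.223
finger_force: 39.5
```

```bash
python3 - <<'E'
from h import *
import pickle
o=env.get_obs(); print(o['tool_pos'],o['dq'].round(3))
c=shot('wrist'); pickle.dump(c,open('w4.pkl','wb'))
print(proj(c,[.568,-.034,.052]),proj(c,np.array(o['tool_pos'])-[0,0,.0445]))
cv2.imwrite('pics/w4.png',cv2.resize(c['px'][:,:,::-1][120:300,220:440],None,fx=3.3,fy=3.3))
E
```

```text
[ 0.56238787 -0.01664959  0.17061328] [-0.005 -0.007  0.003 -0.005  0.002  0.002 -0.001]
[344.1829162  185.58277418] [325.46948703 219.07119559]
```

View pics/w4.png

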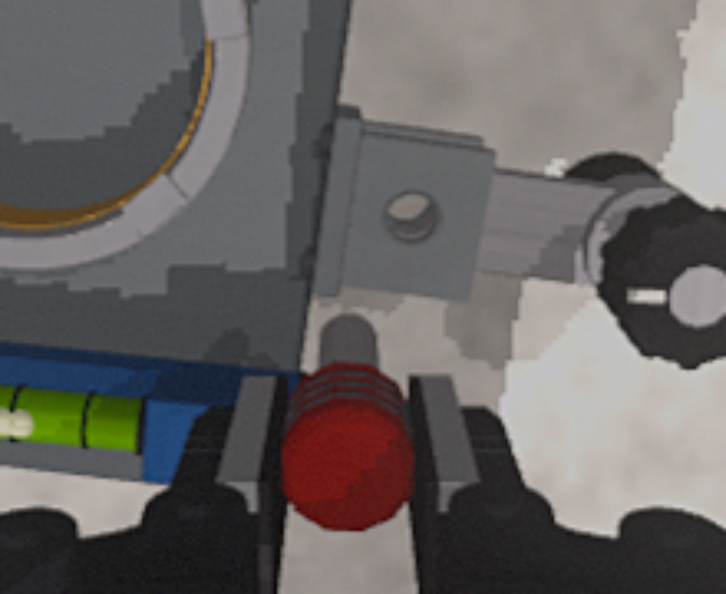

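Crop: the hole is at (412,216), i.e. (344.8,185.5), as predicted. The head top disc centre is at about (347,465), i.e. (325.2,260.9), and the shank is centred at x 349. The pin hangs straight.

```bash
python3 - <<'E'
from h import *
import pickle
c=pickle.load(open('w4.pkl','rb'));c2=pickle.load(open('w2.pkl','rb'))
print('head top',onz(c,325.2,260.9,.1706+.018),'hole',[onz(c,344.8,185.5,z) for z in(.050,.052)])
print(tri([ray(c,344.8,185.5),ray(c2,303,115)]), onz(c2,303,115,.051))
E
```

```text
head top [ 0.56427076 -0.01647543  0.1886    ] hole [array([ 0.56759418, -0.03471001,  0.05      ]), array([ 0.56808125, -0.0345697 ,  0.052     ])]
(array([ 0.56788287, -0.03455093,  0.05134697]), [np.float64(7.546158927231022e-05), np.float64(7.546158927226247e-05)]) [ 0.56784474 -0.03446026  0.051     ]
```

jog_arm --increments '[{"linear": [0.0056, 0.0225, 0], "rot": [0, 0, 0], "grip": 0}, {"linear": [0.0056, 0.0225, 0.07], "rot": [0, 0, 0], "grip": 0}, {"linear": [0.0056, 0.0225, 0.07], "rot": [0, 0, 0], "grip": 0}, {"linear": [0.0056, 0.0225, 0.07], "rot": [0, 0, 0], "grip": 0}, {"linear": [0.0056, 0.0225, 0.07], "rot": [0, 0, 0], "grip": 0}]'

```text
t: 8.02
tool_pos: [0.5691, -0.0366, 0.1172]
ee_rot: [3.142, -0.004, 0.001]
force: [0.3, -0.6, -0.1]
gripper_width: 0.226
finger_force: 39.5
```

```bash
python3 - <<'E'
from h import *
o=env.get_obs(); print(o['tool_pos'],o['ee_rot'],o['dq'].round(3))
c=shot('wrist')
print('hole',proj(c,[.5679,-.0346,.0513]),'tip',proj(c,np.array(o['tool_pos'])-[-.001,0,.0445]))
cv2.imwrite('pics/w5.png',cv2.resize(c['px'][:,:,::-1][150:300,250:410],None,fx=4,fy=4))
E
```

```text
[ 0.56911501 -0.03662321  0.11724855] [ 3.14157364e+00 -3.53773221e-03  1.34795671e-03] [-0.002 -0.002  0.003  0.007  0.003 -0.003 -0.002]
hole [322.6901165  211.16651199] tip [325.40074683 218.02037325]
```

View pics/w5.png

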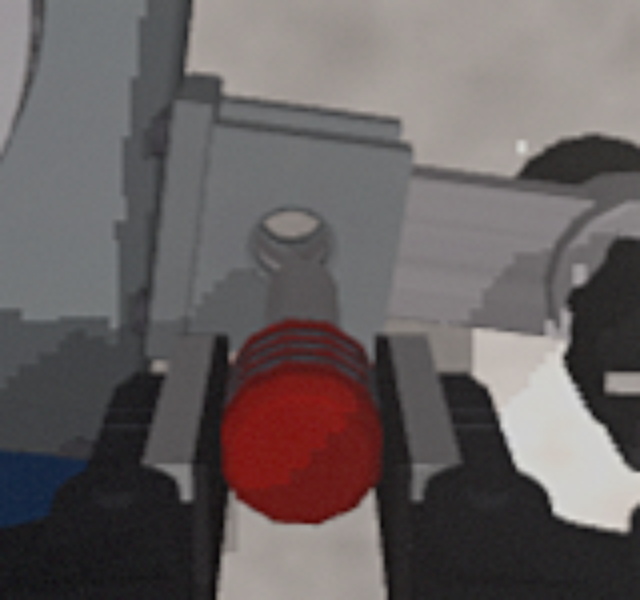

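Crop: hole centre at (291,242), pin tip at about (303,270). The pin needs about 2 mm towards +y and 2 mm towards −x.

jog_arm --increments '[{"linear": [-0.0022, -0.0022, 0], "rot": [0, 0, 0], "grip": 0}, {"linear": [-0.0022, -0.0022, 0.0], "rot": [0, 0, 0], "grip": 0}, {"linear": [-0.0022, -0.0022, 0.015], "rot": [0, 0, 0], "grip": 0}, {"linear": [-0.0022, -0.0022, 0.03], "rot": [0, 0, 0], "grip": 0}, {"linear": [-0.0022, -0.0022, 0.03], "rot": [0, 0, 0], "grip": 0}]'

```text
t: 8.7
tool_pos: [0.5656, -0.0348, 0.0899]
ee_rot: [-3.142, 0.001, 0.001]
force: [1.2, 0.1, -0.1]
gripper_width: 0.225
finger_force: 39.5
```

jog_arm --increments '[{"linear": [0.0018, 0, 0.003], "rot": [0, 0, 0], "grip": 0}, {"linear": [0.0018, 0, 0.006], "rot": [0, 0, 0], "grip": 0}, {"linear": [0.0018, 0, 0.012], "rot": [0, 0, 0], "grip": 0}, {"linear": [0.0018, 0, 0.018], "rot": [0, 0, 0], "grip": 0}]'

```text
t: 9.2
tool_pos: [0.5673, -0.0349, 0.0767]
ee_rot: [3.141, 0.0, 0.001]
force: [0.5, -0.0, -0.2]
gripper_width: 0.226
finger_force: 39.5
```

jog_arm --increments '[{"linear": [0, 0, 0.006], "rot": [0, 0, 0], "grip": 0}, {"linear": [0, 0, 0.012], "rot": [0, 0, 0], "grip": 0}, {"linear": [0, 0, 0.018], "rot": [0, 0, 0], "grip": 0}, {"linear": [0, 0, 0.023], "rot": [0, 0, 0], "grip": 0}, {"linear": [0, 0, 0.023], "rot": [0, 0, 0], "grip": 0}]'

```text
t: 9.82
tool_pos: [0.5672, -0.0349, 0.0582]
ee_rot: [3.141, 0.001, 0.001]
force: [-0.9, 0.8, -0.1]
gripper_width: 0.225
finger_force: 39.5
```

Nearly home; 2 mm steps with a force check.

jog_arm --increments '[{"linear": [0, 0, 0.002], "rot": [0, 0, 0], "grip": 0}, {"linear": [0, 0, 0.004], "rot": [0, 0, 0], "grip": 0}, {"linear": [0, 0, 0.006], "rot": [0, 0, 0], "grip": 0}, {"linear": [0, 0, 0.006], "rot": [0, 0, 0], "grip": 0}]'

```text
t: 10.32
tool_pos: [0.5675, -0.0349, 0.0541]
ee_rot: [3.141, -0.0, 0.001]
force: [-1.3, -0.3, 3.4]
gripper_width: 0.225
finger_force: 39.8
```

jog_arm --increments '[{"linear": [0, 0, 0.001], "rot": [0, 0, 0], "grip": 0}, {"linear": [0, 0, 0.002], "rot": [0, 0, 0], "grip": 0}, {"linear": [0, 0, 0.002], "rot": [0, 0, 0], "grip": 0}]'

```text
t: 10.7
tool_pos: [0.5676, -0.0349, 0.0539]
ee_rot: [3.141, -0.001, 0.001]
force: [-4.4, -0.5, 16.8]
gripper_width: 0.224
finger_force: 41.2
```

Seated: z is 0.0539 against 0.0538 predicted, and the reaction rises. Release with a small opening and lift.

jog_arm --increments '[{"linear": [0, 0, -0.001], "rot": [0, 0, 0], "grip": 0.45}, {"linear": [0, 0, -0.001], "rot": [0, 0, 0], "grip": 0.45}, {"linear": [0, 0, -0.001], "rot": [0, 0, 0], "grip": 0.45}, {"linear": [0, 0, -0.03], "rot": [0, 0, 0], "grip": 0.45}, {"linear": [0, 0, -0.06], "rot": [0, 0, 0], "grip": 0.45}]'

```text
t: 11.32
tool_pos: [0.567, -0.0349, 0.1001]
ee_rot: [3.142, 0.001, 0.001]
force: [0.3, 0.1, -0.0]
gripper_width: 0.45
finger_force: 0.0
```

jog_arm --increments '[{"linear": [-0.03, 0.03, -0.08], "rot": [0, 0, 0], "grip": 0.8}, {"linear": [-0.05, 0.085, -0.08], "rot": [0, 0, 0], "grip": 0.8}, {"linear": [-0.05, 0.085, -0.08], "rot": [0, 0, 0], "grip": 0.8}, {"linear": [-0.05, 0.085, -0.08], "rot": [0, 0, 0], "grip": 0.8}]'

```text
t: 11.82
tool_pos: [0.5275, -0.1026, 0.1639]
ee_rot: [-3.141, -0.0, 0.001]
force: [1.2, 0.7, -1.3]
gripper_width: 0.799
finger_force: 0.0
```

```bash
python3 - <<'E'
from h import *
import pickle
o=env.get_obs(); print(o['tool_pos'],o['ee_rot'],o['dq'].round(3))
c=shot('wrist'); pickle.dump(c,open('w6.pkl','wb'))
cv2.imwrite('pics/w6.png',cv2.resize(c['px'][:,:,::-1][100:300,170:430],None,fx=3,fy=3))
E
```

```text
[ 0.52754549 -0.10263619  0.16391726] [-3.14098423e+00 -7.50622055e-05  9.23580602e-04] [-0.025  0.012 -0.018 -0.007  0.    -0.003 -0.   ]
```

View pics/w6.png

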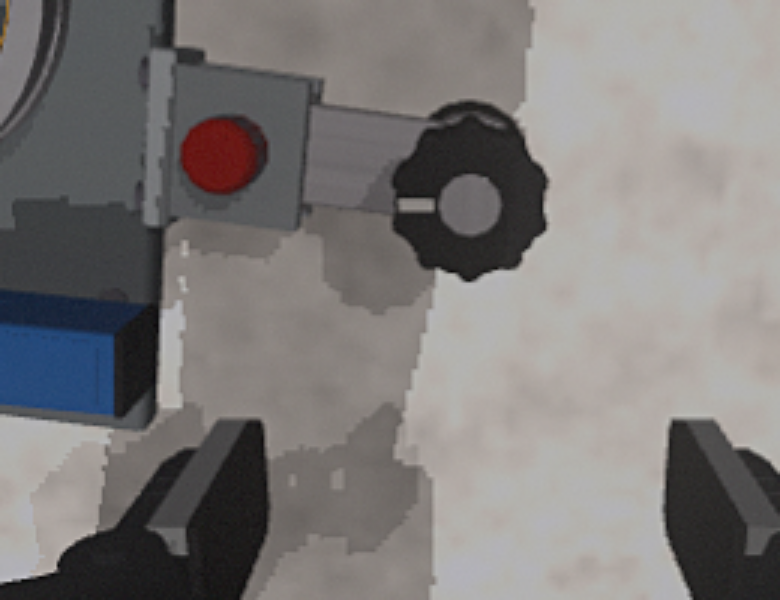

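The pin is seated with the head flat on the fork. The knob's top centre is at crop (469,202), i.e. (326.3,167.2).

```bash
cat > kn.py <<'E'
from h import *
import pickle
o=env.get_obs()
print(o['qpos'].round(2))
c=shot('wrist'); u,v=proj(c,[.5573,-.1035,.089]).astype(int)
s=max(28,int(290*.03/max(.05,c['T'][2,3]-.089)))
r=blob(c,(0,0,0),(179,255,62),(u-s,max(0,v-s),u+s,v+s),3); (x,y),rad=cv2.minEnclosingCircle(r); print(u,v,(x,y),rad,cv2.boundingRect(r))
print(onz(c,x,y,.089))
# hub: pale disc in the middle of the knob top
g=cv2.cvtColor(c['px'],cv2.COLOR_RGB2GRAY); w=g[int(y)-9:int(y)+10,int(x)-9:int(x)+10]>80
n,l,st,ce=cv2.connectedComponentsWithStats(w.astype(np.uint8)); i=1+np.argmax(st[1:,4]); h=ce[i]+[int(x)-9,int(y)-9]
print('hub',h,st[i],onz(c,*h,.089))
move((*onz(c,*h,.089)[:2],.15),(np.pi,0,0.8))
E
python3 kn.py
```

```text
[ 0.25  0.68 -0.24  1.9   0.27  0.6  -1.73]
327 168 (326.5, 163.46609497070312) 29.572057723999023 (302, 134, 52, 60)
[ 0.56127025 -0.10246758  0.089     ]
hub [326.81545064 165.89270386] [  1   4  18  15 233] [ 0.55942363 -0.10271278  0.089     ]
lin [0.0395 0.0018 0.0171] rot [-4.000e-04 -1.000e-04 -2.536e-01]
```

jog_arm --increments '[{"linear": [0.038, 0.001, 0], "rot": [0, 0, -0.445], "grip": 0.75}, {"linear": [0.038, 0.001, 0], "rot": [0, 0, -0.445], "grip": 0.75}, {"linear": [0.038, 0.001, 0], "rot": [0, 0, -0.445], "grip": 0.75}, {"linear": [0.038, 0.001, 0], "rot": [0, 0, -0.445], "grip": 0.75}, {"linear": [0.038, 0.001, 0], "rot": [0, 0, -0.445], "grip": 0.75}]'

```text
t: 12.55
tool_pos: [0.5581, -0.1021, 0.1635]
ee_rot: [-3.141, -0.0, 0.947]
force: [-0.4, 0.9, -0.2]
gripper_width: 0.753
finger_force: 0.0
```

```bash
python3 - <<'E'
from h import *
print(env.get_obs()['qpos'].round(2))
move((.558,-.1035,.15),(np.pi,0,1.4))
E
```

```text
[ 0.4   0.74 -0.52  1.8   0.52  0.74 -1.02]
lin [-0.0016  0.0009  0.0169] rot [-0.0003 -0.0002 -0.1442]
```

jog_arm --increments '[{"linear": [-0.001, 0.001, 0.017], "rot": [0, 0, -0.144], "grip": 0.75}, {"linear": [-0.001, 0.001, 0.017], "rot": [0, 0, -0.144], "grip": 0.75}, {"linear": [-0.001, 0.001, 0.017], "rot": [0, 0, -0.144], "grip": 0.75}, {"linear": [-0.001, 0.001, 0.017], "rot": [0, 0, -0.144], "grip": 0.75}]'

```text
t: 13.05
tool_pos: [0.5582, -0.1035, 0.1499]
ee_rot: [-3.141, -0.001, 1.392]
force: [-0.2, -0.4, -1.1]
gripper_width: 0.748
finger_force: 0.0
```

```bash
python3 - <<'E'
from h import *
o=env.get_obs();print(o['qpos'].round(2),o['tool_pos'])
c=shot('wrist','w7.png'); p=proj(c,[.558,-.1035,.089]); print(p); u,v=p.astype(int)
g=cv2.cvtColor(c['px'],cv2.COLOR_RGB2GRAY)
ci=cv2.HoughCircles(cv2.GaussianBlur(g[v-35:v+35,u-35:u+35],(3,3),0),cv2.HOUGH_GRADIENT,1,30,param1=80,param2=10,minRadius=8,maxRadius=16)
q=ci[0][0][:2]+[u-35,v-35]; print(ci[0][:3],q,onz(c,*q,.089))
move((.558,-.1035,.069),(np.pi,0,1.4))
E
```

```text
[ 0.46  0.79 -0.63  1.8   0.64  0.76 -0.69] [ 0.55820204 -0.10350801  0.14992076]
[326.06519295 212.92301947]
[[34.5 35.5 10.6]] [325.5 212.5] [ 0.55764644 -0.10309998  0.089     ]
lin [ 1.000e-04 -3.000e-04  1.013e-01] rot [-0.0002 -0.0003 -0.0029]
```

jog_arm --increments '[{"linear": [-0.0005, 0, 0.05], "rot": [0, 0, 0], "grip": 0.75}, {"linear": [-0.0005, 0, 0.1], "rot": [0, 0, 0], "grip": 0.75}, {"linear": [-0.0005, 0, 0.1], "rot": [0, 0, 0], "grip": 0.75}, {"linear": [-0.0005, 0, 0.1], "rot": [0, 0, 0], "grip": 0.75}]'

```text
t: 13.6
tool_pos: [0.5589, -0.1046, 0.0716]
ee_rot: [3.14, -0.001, 1.391]
force: [-0.0, -0.4, 0.1]
gripper_width: 0.75
finger_force: 0.0
```

jog_arm --increments '[{"linear": [0, 0, 0], "rot": [0, 0, 0], "grip": 0.2}, {"linear": [0, 0, 0], "rot": [0, 0, 0], "grip": 0.2}, {"linear": [0, 0, 0], "rot": [0, 0, 0], "grip": 0.2}, {"linear": [0, 0, 0], "rot": [0, 0, 0], "grip": 0.2}]' --force 30

```text
t: 14.1
tool_pos: [0.5585, -0.1051, 0.0722]
ee_rot: [3.14, 0.0, 1.391]
force: [-1.6, 0.8, 6.9]
gripper_width: 0.443
finger_force: 29.6
```

jog_arm --increments '[{"linear": [0.0018, 0, 0], "rot": [0, 0, 0], "grip": 0.55}, {"linear": [0.0018, 0, 0], "rot": [0, 0, 0], "grip": 0.55}, {"linear": [0.0018, 0, 0], "rot": [0, 0, 0], "grip": 0.2}, {"linear": [0.0018, 0, 0], "rot": [0, 0, 0], "grip": 0.2}, {"linear": [0.0018, 0, 0], "rot": [0, 0, 0], "grip": 0.2}]' --force 30

```text
t: 14.72
tool_pos: [0.5587, -0.1039, 0.071]
ee_rot: [3.141, 0.0, 1.391]
force: [-0.3, -0.8, 5.2]
gripper_width: 0.438
finger_force: 29.8
```

```bash
cat > bub.py <<'E'
from h import *
# bubble along level by white/green profile in fixed cameras and wrist if visible
for n in('scene','side'):
    c=shot(n); h=cv2.cvtColor(c['px'],cv2.COLOR_RGB2HSV).astype(int)
    yaw=-.14; ax=np.array([-np.sin(yaw),np.cos(yaw),0])
    stand=np.array([.5679,-.0346,0])+.110*ax
    # level centre from w2: between lines
    C=np.array([.5119,.0447,.068])
    prof=[]
    for s in np.arange(-26,27,1):
        best=None
        for z in(.064,.068,.072):
            u,v=np.round(proj(c,C+ax*s*1e-3+[0,0,z-.068])).astype(int); p=c['px'][v,u].astype(int)
            t=(min(p),tuple(p)); best=t if best is None or t[0]>best[0] else best
        prof.append(best[0])
    print(n,prof, proj(c,C).round(1))
E
python3 bub.py
```

```text
scene [np.int64(26), np.int64(26), np.int64(26), np.int64(27), np.int64(27), np.int64(27), np.int64(27), np.int64(26), np.int64(27), np.int64(27), np.int64(27), np.int64(25), np.int64(25), np.int64(25), np.int64(25), np.int64(27), np.int64(27), np.int64(26), np.int64(24), np.int64(24), np.int64(24), np.int64(24), np.int64(18), np.int64(18), np.int64(18), np.int64(18), np.int64(16), np.int64(16), np.int64(16), np.int64(18), np.int64(19), np.int64(19), np.int64(19), np.int64(19), np.int64(29), np.int64(17), np.int64(17), np.int64(17), np.int64(17), np.int64(17), np.int64(16), np.int64(18), np.int64(18), np.int64(18), np.int64(14), np.int64(13), np.int64(13), np.int64(13), np.int64(106), np.int64(106), np.int64(100), np.int64(100), np.int64(137)] [351.3 207.8]
side [np.int64(48), np.int64(48), np.int64(46), np.int64(46), np.int64(46), np.int64(46), np.int64(46), np.int64(46), np.int64(46), np.int64(46), np.int64(46), np.int64(46), np.int64(46), np.int64(46), np.int64(46), np.int64(46), np.int64(46), np.int64(46), np.int64(50), np.int64(50), np.int64(50), np.int64(50), np.int64(50), np.int64(50), np.int64(50), np.int64(38), np.int64(38), np.int64(38), np.int64(38), np.int64(38), np.int64(27), np.int64(27), np.int64(27), np.int64(32), np.int64(32), np.int64(32), np.int64(32), np.int64(31), np.int64(31), np.int64(31), np.int64(34), np.int64(38), np.int64(38), np.int64(38), np.int64(34), np.int64(59), np.int64(59), np.int64(59), np.int64(130), np.int64(130), np.int64(130), np.int64(130), np.int64(130)] [347.3 192.9]
```

```bash
cat > vial.py <<'E'
from h import *
def vial(c,z=.068,show=False):
    "green vial -> min and max (G) profile along its axis; bubble and line offsets in m along level y"
    h=cv2.cvtColor(c['px'],cv2.COLOR_RGB2HSV)
    m=cv2.inRange(h,(35,110,50),(75,255,255)); m=cv2.morphologyEx(m,cv2.MORPH_CLOSE,np.ones((13,13)))
    ct=max(cv2.findContours(m,cv2.RETR_EXTERNAL,cv2.CHAIN_APPROX_NONE)[0],key=cv2.contourArea)
    (cx,cy),(w,hh),a=cv2.minAreaRect(ct); a=np.deg2rad(a if w>hh else a+90); L=max(w,hh); d=np.array([np.cos(a),np.sin(a)]);n=np.array([-d[1],d[0]])
    s=np.arange(-L/2,L/2,.25); W=min(w,hh)*.3
    k=np.arange(-W,W+.1,.5)
    P=np.array([cx,cy])+s[:,None,None]*d+k[None,:,None]*n
    px=cv2.remap(c['px'],P[...,0].astype(np.float32),P[...,1].astype(np.float32),cv2.INTER_LINEAR).astype(int)
    blue=px[...,2].max(1); gr=np.median(px[...,1],1)
    ax=np.array([np.sin(.14),np.cos(.14),0])
    pos=np.array([onz(c,*(np.array([cx,cy])+q*d),z)@ax for q in s])
    print('vial',(cx,cy),w,hh,'len',abs(pos[-1]-pos[0]).round(4))
    bs=pos[blue>150]; 
    mins=[i for i in range(3,len(s)-3) if gr[i]==gr[max(0,i-12):i+13].min() and gr[i]<.65*np.median(gr)]
    print('bubble range',bs.min() if len(bs) else 0,bs.max() if len(bs) else 0,'lines',pos[mins].round(4),'mid vial',(pos[0]+pos[-1])/2)
    if show: print(np.c_[pos*1e3,blue,gr][::2].astype(int).tolist())
    return pos
E
python3 - <<'E'
from vial import *
import pickle
vial(pickle.load(open('w2.pkl','rb')),show=True)
E
```

```text
vial (212.33103942871094, 165.02760314941406) 44.84455871582031 13.121186256408691 len 0.0504
bubble range 0.14469454321023187 0.155105717336664 lines [0.1292] mid vial 0.13918352194685282
[[164, 33, 47], [163, 29, 73], [163, 20, 97], [162, 11, 109], [162, 6, 120], [161, 5, 121], [161, 6, 120], [160, 9, 119], [159, 9, 118], [159, 8, 119], [158, 5, 119], [158, 26, 121], [157, 62, 121], [157, 98, 126], [156, 136, 131], [155, 146, 139], [155, 148, 148], [154, 154, 151], [154, 154, 155], [153, 160, 156], [153, 153, 156], [152, 150, 157], [152, 150, 158], [151, 150, 158], [150, 152, 158], [150, 152, 157], [149, 152, 155], [149, 152, 153], [148, 151, 156], [148, 151, 157], [147, 151, 157], [146, 152, 157], [146, 153, 156], [145, 154, 155], [145, 154, 154], [144, 151, 147], [144, 140, 140], [143, 120, 131], [143, 96, 121], [142, 64, 118], [141, 21, 117], [141, 6, 117], [140, 6, 116], [140, 2, 118], [139, 3, 118], [139, 8, 118], [138, 8, 118], [137, 3, 118], [137, 3, 118], [136, 8, 117], [136, 9, 117], [135, 3, 118], [135, 0, 118], [134, 0, 118], [133, 1, 118], [133, 5, 118], [132, 7, 117], [132, 11, 118], [131, 12, 120], [131, 8, 115], [130, 7, 109], [130, 14, 85], [129, 23, 60], [128, 26, 55], [128, 20, 68], [127, 18, 91], [127, 16, 115], [126, 8, 122], [126, 2, 119], [125, 3, 118], [124, 3, 118], [124, 4, 118], [123, 6, 117], [123, 8, 116], [122, 10, 116], [122, 9, 116], [121, 8, 116], [121, 5, 115], [120, 6, 114], [119, 7, 114], [119, 9, 115], [118, 9, 115], [118, 9, 116], [117, 6, 116], [117, 4, 115], [116, 2, 117], [115, 4, 120], [115, 9, 114], [114, 14, 105], [114, 23, 76]]
```

Bubble at about +10.7 mm, so turn about 1.67 rad (share 0.53) clockwise, in two calls.

jog_arm --increments '[{"linear": [0, 0, 0], "rot": [0, 0, 0.05], "grip": 0.2}, {"linear": [0, 0, 0], "rot": [0, 0, 0.1], "grip": 0.2}, {"linear": [0, 0, 0], "rot": [0, 0, 0.15], "grip": 0.2}, {"linear": [0, 0, 0], "rot": [0, 0, 0.2], "grip": 0.2}, {"linear": [0, 0, 0], "rot": [0, 0, 0.25], "grip": 0.2}]' --force 40

```text
t: 15.45
tool_pos: [0.5585, -0.1037, 0.071]
ee_rot: [3.141, -0.0, 0.601]
force: [-1.3, 0.3, 6.1]
gripper_width: 0.436
finger_force: 39.4
```

jog_arm --increments '[{"linear": [0, 0, 0], "rot": [0, 0, 0.05], "grip": 0.2}, {"linear": [0, 0, 0], "rot": [0, 0, 0.1], "grip": 0.2}, {"linear": [0, 0, 0], "rot": [0, 0, 0.15], "grip": 0.2}, {"linear": [0, 0, 0], "rot": [0, 0, 0.2], "grip": 0.2}, {"linear": [0, 0, 0], "rot": [0, 0, 0.25], "grip": 0.2}]'

```text
t: 16.08
tool_pos: [0.5583, -0.1035, 0.071]
ee_rot: [-3.141, -0.0, -0.184]
force: [-1.5, 0.2, 5.7]
gripper_width: 0.44
finger_force: 39.4
```

jog_arm --increments '[{"linear": [0, 0, 0], "rot": [0, 0, 0.03], "grip": 0.2}, {"linear": [0, 0, 0], "rot": [0, 0, 0.03], "grip": 0.2}]'

```text
t: 16.32
tool_pos: [0.5584, -0.1035, 0.071]
ee_rot: [3.142, -0.0, -0.275]
force: [-0.9, 1.2, 7.9]
gripper_width: 0.445
finger_force: 39.6
```

```bash
python3 - <<'E'
from h import *
o=env.get_obs();print(o['qpos'].round(2),o['moment'])
c=shot('wrist','w8.png'); print(proj(c,[.51,.045,.068]))
c=shot('scene'); print(proj(c,[.51,.045,.068]))
import vial
try: vial.vial(shot('wrist'))
except Exception as e: print(e)
E
```

```text
[ 0.17  0.85 -0.11  1.86  0.2   0.44 -1.93] [ 0.11460823  0.28165002 -0.08471742]
[121.17511303 369.94083126]
[351.74523558 208.09172116]
vial (53.269222259521484, 367.6538391113281) 5.269651412963867 23.020057678222656 len 0.0165
bubble range 0 0 lines [0.1663] mid vial 0.15881859753640187
```

jog_arm --increments '[{"linear": [0, 0, 0], "rot": [0, 0, 0], "grip": 0.75}, {"linear": [0, 0, 0], "rot": [0, 0, 0], "grip": 0.75}, {"linear": [0, 0, -0.06], "rot": [0, 0, 0], "grip": 0.75}, {"linear": [0, 0, -0.13], "rot": [0, 0, 0], "grip": 0.75}, {"linear": [-0.05, -0.03, -0.17], "rot": [0, 0, 0], "grip": 0.75}]'

```text
t: 17.1
tool_pos: [0.5293, -0.0723, 0.209]
ee_rot: [-3.141, -0.007, -0.279]
force: [-0.3, 1.7, -0.4]
gripper_width: 0.748
finger_force: 0.0
```

jog_arm --increments '[{"linear": [-0.06, -0.035, -0.02], "rot": [0, 0, 0], "grip": 0.75}, {"linear": [-0.06, -0.035, -0.02], "rot": [0, 0, 0], "grip": 0.75}, {"linear": [-0.06, -0.035, -0.02], "rot": [0, 0, 0], "grip": 0.75}, {"linear": [-0.06, -0.035, -0.02], "rot": [0, 0, 0], "grip": 0.75}]'

```text
t: 17.6
tool_pos: [0.4883, -0.0311, 0.222]
ee_rot: [3.141, -0.0, -0.276]
force: [0.8, -0.2, -0.1]
gripper_width: 0.748
finger_force: 0.0
```

```bash
cat > look.py <<'E'
from vial import *
import pickle
o=env.get_obs();print(o['t'],o['tool_pos'],o['ee_rot'])
c=shot('wrist'); pickle.dump(c,open('wl.pkl','wb')); print(proj(c,[.51,.045,.068]).round(0)); vial(c,show=True)
E
python3 look.py
```

```text
17.6 [ 0.48826394 -0.03108287  0.22198596] [ 3.14099722e+00 -6.44882269e-05 -2.75846324e-01]
[249. 183.]
vial (226.90435791015625, 186.3411407470703) 13.634471893310547 47.03204345703125 len 0.0504
bubble range 0.13471627387201987 0.14650355350750857 lines [0.1304 0.1503] mid vial 0.14017900021035198
[[114, 34, 47], [115, 25, 77], [116, 16, 107], [116, 9, 123], [117, 7, 132], [117, 5, 134], [118, 7, 132], [118, 8, 131], [119, 8, 130], [119, 8, 130], [120, 4, 130], [120, 0, 130], [121, 0, 130], [121, 0, 130], [122, 2, 130], [122, 5, 130], [123, 4, 130], [124, 1, 130], [124, 0, 129], [125, 0, 129], [125, 1, 130], [126, 1, 131], [126, 1, 131], [127, 0, 131], [127, 1, 134], [128, 1, 126], [128, 7, 113], [129, 18, 86], [129, 32, 65], [130, 28, 59], [130, 24, 79], [131, 16, 110], [132, 9, 124], [132, 19, 133], [133, 65, 136], [133, 117, 141], [134, 140, 151], [134, 155, 161], [135, 165, 165], [135, 165, 170], [136, 165, 175], [136, 164, 176], [137, 163, 176], [137, 162, 174], [138, 162, 174], [138, 162, 173], [139, 163, 173], [140, 163, 170], [140, 164, 167], [141, 163, 167], [141, 163, 166], [142, 163, 166], [142, 164, 165], [143, 165, 167], [143, 166, 170], [144, 165, 169], [144, 163, 168], [145, 165, 166], [145, 162, 160], [146, 151, 154], [147, 130, 143], [147, 101, 136], [148, 58, 132], [148, 13, 124], [149, 18, 104], [149, 26, 77], [150, 29, 50], [150, 29, 57], [151, 22, 84], [151, 8, 111], [152, 4, 125], [152, 6, 133], [153, 10, 132], [154, 5, 130], [154, 1, 129], [155, 2, 129], [155, 3, 129], [156, 1, 130], [156, 0, 130], [157, 3, 130], [157, 6, 130], [158, 4, 129], [158, 3, 129], [159, 2, 129], [159, 2, 130], [160, 3, 130], [161, 4, 129], [161, 3, 129], [162, 2, 129], [162, 5, 131], [163, 8, 131], [163, 10, 130], [164, 19, 114], [164, 31, 89], [165, 33, 63]]
```

Bubble spans 133.2–147.8 with the lines at 130.4 and 150.3, so it is centred within 0.2 mm. The knob is done and the hand is off it. Now locate the pressing pad.

```bash
python3 - <<'E'
from h import *
import pickle
c=pickle.load(open('wl.pkl','rb')); h=cv2.cvtColor(c['px'],cv2.COLOR_RGB2HSV)
m=cv2.inRange(h,(100,120,95),(125,255,255)); m=cv2.morphologyEx(m,cv2.MORPH_OPEN,np.ones((3,3)))
n,l,s,ce=cv2.connectedComponentsWithStats(m)
for i in range(1,n):
    if s[i,4]>150:
        ct=cv2.findContours((l==i).astype(np.uint8),cv2.RETR_EXTERNAL,cv2.CHAIN_APPROX_NONE)[0][0]
        b=cv2.boxPoints(cv2.minAreaRect(ct)); W=np.array([onz(c,*q,.074) for q in b]); 
        print(s[i],ce[i].round(1),W[:,:2].round(4).tolist(),np.linalg.norm(np.diff(W[:3],axis=0),axis=1).round(4),W.mean(0).round(4))
v=cv2.inRange(h[...,2],95,255)
w=onz(c,226.9,186.3,.068); print(w)
E
```

```text
[251 167  37  28 799] [269.2 180.9] [[0.5214, 0.0385], [0.5174, 0.0032], [0.493, 0.0069], [0.4968, 0.0431]] [0.0355 0.0247] [0.5071 0.023  0.074 ]
[161 182  43  27 889] [182.4 195.1] [[0.5318, 0.1333], [0.5271, 0.0913], [0.503, 0.097], [0.5076, 0.14]] [0.0423 0.0248] [0.5174 0.1154 0.074 ]
[0.51294778 0.06917817 0.068     ]
```

```bash
python3 - <<'E'
from h import *
move((.5068,.0194,.11),(np.pi,0,-.11))
E
```

```text
lin [ 0.0053 -0.0671  0.1399] rot [ 0.0002  0.0001 -0.0528]
```

jog_arm --increments '[{"linear": [0.0053, -0.067, 0.0], "rot": [0, 0, -0.053], "grip": 0}, {"linear": [0.0053, -0.067, 0.0], "rot": [0, 0, -0.053], "grip": 0}, {"linear": [0.0053, -0.067, 0.05], "rot": [0, 0, -0.053], "grip": 0}, {"linear": [0.0053, -0.067, 0.1], "rot": [0, 0, -0.053], "grip": 0}, {"linear": [0.0053, -0.067, 0.13], "rot": [0, 0, -0.053], "grip": 0}]' --force 30

```text
t: 18.27
tool_pos: [0.5054, 0.0191, 0.1163]
ee_rot: [3.14, 0.003, -0.11]
force: [0.1, -0.0, -0.2]
gripper_width: -0.0
finger_force: 0.0
```

jog_arm --increments '[{"linear": [0, 0, 0], "rot": [0, 0, 0], "grip": 0}, {"linear": [0, 0, 0], "rot": [0, 0, 0], "grip": 0}]'

```text
t: 18.52
tool_pos: [0.5068, 0.02, 0.119]
ee_rot: [3.141, -0.001, -0.109]
force: [-0.0, 0.2, 0.5]
gripper_width: 0.0
finger_force: 0.0
```

```bash
python3 - <<'E'
from h import *
o=env.get_obs(); print(o['force'])
move((.5068,.0194,.074),(np.pi,0,-.11))
c=shot('wrist'); print(proj(c,[.5122,.0675,.068]),proj(c,[.5068,.0194,.074]))
h=cv2.cvtColor(c['px'],cv2.COLOR_RGB2HSV);m=cv2.inRange(h,(100,120,80),(125,255,255))
n,l,s,ce=cv2.connectedComponentsWithStats(m)
for i in range(1,n):
    if s[i,4]>300:
        ct=cv2.findContours((l==i).astype(np.uint8),cv2.RETR_EXTERNAL,cv2.CHAIN_APPROX_NONE)[0][0]
        W=np.array([onz(c,*q,.074) for q in cv2.boxPoints(cv2.minAreaRect(ct))]); print(s[i],W[:,:2].round(4).tolist(),W.mean(0))
E
```

```text
[-0.01607585  0.17444009  0.47852084]
lin [0.     0.0007 0.0563] rot [ 0.     -0.0003  0.0004]
[257.66946903 215.72582071] [326.05936884 218.83682361]
[ 223  194  132   42 2741] [[0.5027, 0.0924], [0.5319, 0.0863], [0.5224, -0.0012], [0.4927, 0.0013]] [0.51242869 0.04472048 0.074     ]
[ 154  200   65   36 2122] [[0.5329, 0.1338], [0.5282, 0.0906], [0.5031, 0.0959], [0.5079, 0.1407]] [0.51801153 0.11526113 0.074     ]
```

jog_arm --increments '[{"linear": [0.0005, 0.001, 0.03], "rot": [0, 0, 0], "grip": 0}, {"linear": [0.0005, 0.001, 0.05], "rot": [0, 0, 0], "grip": 0}, {"linear": [0.0005, 0.001, 0.05], "rot": [0, 0, 0], "grip": 0}, {"linear": [0.0005, 0.001, 0.05], "rot": [0, 0, 0], "grip": 0}]'

```text
t: 19.08
tool_pos: [0.5073, 0.0197, 0.0796]
ee_rot: [-3.141, -0.002, -0.108]
force: [-1.0, 0.5, -0.0]
gripper_width: 0.003
finger_force: 0.0
```

jog_arm --increments '[{"linear": [0, 0, 0.001], "rot": [0, 0, 0], "grip": 0}, {"linear": [0, 0, 0.002], "rot": [0, 0, 0], "grip": 0}, {"linear": [0, 0, 0.003], "rot": [0, 0, 0], "grip": 0}]'

```text
t: 19.45
tool_pos: [0.5066, 0.0197, 0.0763]
ee_rot: [-3.142, -0.0, -0.107]
force: [-0.4, -0.1, -0.5]
gripper_width: -0.0
finger_force: 0.0
```

jog_arm --increments '[{"linear": [0, 0, 0.0007], "rot": [0, 0, 0], "grip": 0}, {"linear": [0, 0, 0.0014], "rot": [0, 0, 0], "grip": 0}, {"linear": [0, 0, 0.002], "rot": [0, 0, 0], "grip": 0}, {"linear": [0, 0, 0.002], "rot": [0, 0, 0], "grip": 0}]'

```text
t: 19.95
tool_pos: [0.5064, 0.0197, 0.0745]
ee_rot: [3.142, 0.0, -0.107]
force: [0.6, 0.4, 0.5]
gripper_width: 0.003
finger_force: 0.0
```

jog_arm --increments '[{"linear": [0, 0, 0.0005], "rot": [0, 0, 0], "grip": 0}, {"linear": [0, 0, 0.001], "rot": [0, 0, 0], "grip": 0}, {"linear": [0, 0, 0.001], "rot": [0, 0, 0], "grip": 0}, {"linear": [0, 0, 0.001], "rot": [0, 0, 0], "grip": 0}]'

```text
t: 20.45
tool_pos: [0.5065, 0.0197, 0.074]
ee_rot: [3.142, -0.0, -0.107]
force: [-1.1, 0.3, 6.5]
gripper_width: 0.0
finger_force: 2.8
```

jog_arm --increments '[{"linear": [0, 0, 0.0003], "rot": [0, 0, 0], "grip": 0}, {"linear": [0, 0, 0.0003], "rot": [0, 0, 0], "grip": 0}, {"linear": [0, 0, 0.0003], "rot": [0, 0, 0], "grip": 0}, {"linear": [0, 0, 0.0003], "rot": [0, 0, 0], "grip": 0}]'

```text
t: 20.95
tool_pos: [0.5065, 0.0197, 0.074]
ee_rot: [3.141, -0.0, -0.107]
force: [-1.1, -0.1, 7.7]
gripper_width: -0.0
finger_force: 4.0
```

jog_arm --increments '[{"linear": [0, 0, 0.0003], "rot": [0, 0, 0], "grip": 0}, {"linear": [0, 0, 0.0003], "rot": [0, 0, 0], "grip": 0}, {"linear": [0, 0, 0.0003], "rot": [0, 0, 0], "grip": 0}, {"linear": [0, 0, 0.0003], "rot": [0, 0, 0], "grip": 0}]'

```text
t: 21.45
tool_pos: [0.5065, 0.0197, 0.074]
ee_rot: [3.141, -0.001, -0.107]
force: [-1.2, -0.4, 12.3]
gripper_width: 0.0
finger_force: 5.2
```

```bash
python3 - <<'E'
from vial import *
F=[]
for i in range(6):
    c=shot('wrist'); F.append(env.get_obs()['force'][2])
print(np.round(F,1),env.get_obs()['t']); vial(c)
cv2.imwrite('pics/w9.png',c['px'][:,:,::-1])
E
```

```text
[10.4 10.4 10.4 11.3 10.2 10.9] 21.75
vial (236.5, 240.0) 26.0 91.0 len 0.0507
bubble range 0.13330089907772058 0.1471214496395144 lines [0.13   0.1506] mid vial 0.139686424423683
```

View pics/w9.png

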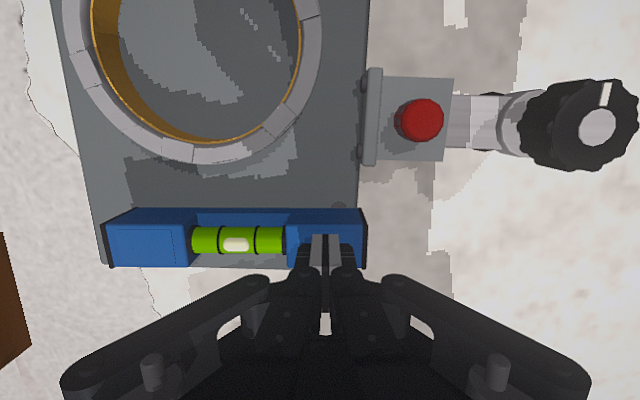

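Bubble (236,243) is centred between its lines, the pin (418,120) is home, and the fingertips press the pad at (325,240) with about 10.6 N, steady. Handing in.

```bash
python3 -c "
from station import env
print(env.close_job())"
```

```text
the job is handed in; nothing more can be done
None
```

The job is handed in at about 22 s: the pin is home and released, the knob is turned and let go with the bubble centred within 1 mm, and the arm is still pressing the level at about 10.6 N.

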